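# Stow the pricket candlesticks in the gated rack

## Task

The red cleaning block is in the way of the rack's mouth: put it away flat in the shallow aluminium tray. Pull the rack's sprung gate out to its stop and slide every small brass pricket candlestick upright into the lane, foot under the lips, well past the gate. Once they are all in, push the gate fully home behind them, and leave the other things on the counter where they stand.

Things in the scene. Friction and masses are not known exactly. Their poses are not given: they have to be found in the camera images.
- rack: Fixed dark wooden rack, a straight lane open at one end (the mouth). Origin on the counter at the mouth's centre; x runs INTO the lane along its middle, y to the gate handle's side, z up. The counter is its floor. Side walls: inner faces y = +-29 mm, outer +-41, x = 0 to 310. Two wings 18 mm tall flare from the mouth to about y = +-55 at x = -40. Holds five candlesticks.
- lane_end (a point): Foot of the end wall's inner face, on the lane's middle line at counter height (rack x = 310 mm, y = 0); the end wall is 60 mm tall.
- slot (a point): Middle of the slot between the lips, 22 mm above the counter, at rack x = 150 mm. The lips overhang the lane from both side walls along its whole length: underside 18 mm, top 22 mm above the counter; the open slot between them, for the stems, is 32 mm wide (rack y = +-16).
- gate (a joint): The rack's sprung steel gate, sliding along rack y: 0 = fully home (its bar, rack x = 22 to 38 mm, 26 to 34 mm above the counter, bars the slot to stems), 0.060 m = out at its stop (lane open). A spring draws it home (3 N when fully out) but a friction brake of 5 N holds it wherever it is left: pulling takes 5 to 8 N, pushing home 2 to 5 N.
- gate_handle (a point): Grip point on the gate's upright steel paddle handle: 12 mm thick along the rack's y (the pulling direction), 40 mm wide along the rack's x, from 26 to 78 mm above the counter; this point is at its middle, 55 mm above the counter, and moves with the gate (rack x = 30 mm, y = 87 mm when home, 147 mm when out). Below it the gate's fixed support, 20 mm tall, fills rack x = 8 to 52 mm out to y = 160.
- tray: Fixed shallow aluminium tray, 110 x 150 x 16 mm, walls and floor 3 mm. Origin under its centre, x along the 110 mm side, z up.
- block: Red rubber cleaning block, 80 x 40 x 28 mm, starts lying in front of the rack's mouth. Origin at the centre of its underside, x along its length, z up.
- stick1: Small brass pricket candlestick (3 to 5 of them, all alike; the rest absent): round foot 50 mm across, 7 mm thick, a 40 mm step up to 12 mm, round stem 22 mm across from 12 to 106 mm up, with a collar 28 mm across at 34 to 40 mm and a thin rim at the top, then a thin steel spike to 118 mm. Origin at the centre of the foot's underside, z up; 0.3 kg, mostly in the foot.
- stick2: Small brass pricket candlestick (3 to 5 of them, all alike; the rest absent): round foot 50 mm across, 7 mm thick, a 40 mm step up to 12 mm, round stem 22 mm across from 12 to 106 mm up, with a collar 28 mm across at 34 to 40 mm and a thin rim at the top, then a thin steel spike to 118 mm. Origin at the centre of the foot's underside, z up; 0.3 kg, mostly in the foot.
- stick3: Small brass pricket candlestick (3 to 5 of them, all alike; the rest absent): round foot 50 mm across, 7 mm thick, a 40 mm step up to 12 mm, round stem 22 mm across from 12 to 106 mm up, with a collar 28 mm across at 34 to 40 mm and a thin rim at the top, then a thin steel spike to 118 mm. Origin at the centre of the foot's underside, z up; 0.3 kg, mostly in the foot.
- stick4: Small brass pricket candlestick (3 to 5 of them, all alike; the rest absent): round foot 50 mm across, 7 mm thick, a 40 mm step up to 12 mm, round stem 22 mm across from 12 to 106 mm up, with a collar 28 mm across at 34 to 40 mm and a thin rim at the top, then a thin steel spike to 118 mm. Origin at the centre of the foot's underside, z up; 0.3 kg, mostly in the foot.
- stick5: Small brass pricket candlestick (3 to 5 of them, all alike; the rest absent): round foot 50 mm across, 7 mm thick, a 40 mm step up to 12 mm, round stem 22 mm across from 12 to 106 mm up, with a collar 28 mm across at 34 to 40 mm and a thin rim at the top, then a thin steel spike to 118 mm. Origin at the centre of the foot's underside, z up; 0.3 kg, mostly in the foot.
- cup: Bystander: white ceramic cup, 74 mm across, 80 mm tall; origin under its centre.
- bigbase: Bystander: large brass candlestick base, 110 mm across, 100 mm tall, no spike; origin under its centre.
- oil: Bystander: amber glass bottle, 60 mm across, 160 mm tall; origin under its centre.
- candlebox: Bystander: cardboard candle box, 80 x 170 x 60 mm; origin under its centre.
- bell: Bystander: brass hand bell, 68 mm across, 105 mm tall; origin under its centre.
- jar: Bystander: glass jar with steel lid, 80 mm across, 90 mm tall; origin under its centre.
Mind the look-alikes: they are no part of the job. What is shaped like the stick1 but purple is not meant. Leave any green look-alike of the block alone.

How it is judged:
On the way, in this order (a step that is already met when the one before it is completed fails the run):
1. the gate is pulled out to its stop (value of joint gate above 0.054 m), for 0.2 s.
2. all the candlesticks stand in the lane past the gate, which is still out (x of stick1 in the frame of rack between 0.045 and 0.31 m and y of stick1 in the frame of rack between -0.012 and 0.012 m and z of each of stick1, stick2, stick3, stick4, stick5 in the frame of rack below 0.008 m and angle between each of stick1, stick2, stick3, stick4, stick5's own z axis and vertical below 0.12 rad and x of stick2 in the frame of rack between 0.045 and 0.31 m and y of stick2 in the frame of rack between -0.012 and 0.012 m and x of stick3 in the frame of rack between 0.045 and 0.31 m and y of stick3 in the frame of rack between -0.012 and 0.012 m and x of stick4 in the frame of rack between 0.045 and 0.31 m and y of stick4 in the frame of rack between -0.012 and 0.012 m and x of stick5 in the frame of rack between 0.045 and 0.31 m and y of stick5 in the frame of rack between -0.012 and 0.012 m and value of joint gate above 0.045 m), for 0.2 s.
3. the gate is pushed fully home (value of joint gate below 0.005 m), for 0.2 s.
At the end, for the whole second after the job is handed in: Every candlestick present stands upright (within 0.12 rad) on the counter in the lane, its centre at least 45 mm in from the mouth and within 12 mm of the lane's middle line; the gate is home (under 5 mm open); the block lies flat on the tray's floor; all at rest (x of stick1 in the frame of rack between 0.045 and 0.31 m and y of stick1 in the frame of rack between -0.012 and 0.012 m and z of each of stick1, stick2, stick3, stick4, stick5 in the frame of rack below 0.008 m and angle between each of stick1, stick2, stick3, stick4, stick5's own z axis and vertical below 0.12 rad and x of stick2 in the frame of rack between 0.045 and 0.31 m and y of stick2 in the frame of rack between -0.012 and 0.012 m and x of stick3 in the frame of rack between 0.045 and 0.31 m and y of stick3 in the frame of rack between -0.012 and 0.012 m and x of stick4 in the frame of rack between 0.045 and 0.31 m and y of stick4 in the frame of rack between -0.012 and 0.012 m and x of stick5 in the frame of rack between 0.045 and 0.31 m and y of stick5 in the frame of rack between -0.012 and 0.012 m and x of block in the frame of tray between -0.05 and 0.05 m and y of block in the frame of tray between -0.07 and 0.07 m and z of block in the frame of tray below 0.012 m and angle between block's own z axis and vertical below 0.15 rad and linear speed of each of stick1, stick2, stick3, stick4, stick5, block below 0.02 m/s and value of joint gate below 0.005 m); the robot touches nothing.
It fails at once if a bystander (cup, large base, bottle, candle box, bell or jar) is moved more than 40 mm (distance of any of cup, bigbase, oil, candlebox, bell, jar from where it was at the start of the episode above 0.04 m).
Of stick1, stick2, stick3, stick4, stick5 only 3 to 5 are there at a start; the rules pass over those that are not, and their reading is None.
At some moment in a run one of stick1, stick2, stick3, stick4, stick5, block may be knocked a few centimetres aside while the robot is not near it.
Once in a run the grip may slacken for a moment while it holds something.
It also fails if it takes over 210 s, if anything falls off the work surface, if the arm or the gripper's body presses on something with over 40 N, if the wrist force passes 120 N, or if a joint passes its speed limit or range.

## Robot

A 6-joint arm with a two-finger parallel gripper is mounted at the origin on the work surface. World frame = base frame: x ahead of the robot, y to its left, z up, the work surface at z = 0. Lengths are in m, angles in rad, forces in N, time in s.
With the tool pointing down it reaches from about 0.3 to 0.875 m from the base axis. Payload 6.4 kg.
Tool frame: the origin (TCP) lies on the centre line of the jaws, within the pads' length; the fingertips stand 8 mm ahead of it and the grasp point (between the pads) lies 11 mm behind it; z points along the fingers, y is the line along which they close (so a half turn about z gives the same grasp; the last joint's range is limited). The gripper opens to 85 mm and grips with 20 to 120 N. Pads are 22 mm wide; open, the fingers measure 114 mm over their backs; the gripper's body (76 mm by 85 mm) begins 54 mm behind the grasp point. The pads swing forward as they close: fully open they stand 13 mm farther back than shut.
Start: joints at [-1.405, 0.181, 1.607, -0, 1.354, -0.206], TCP at [0.209, -0.536, 0.239] pointing down, gripper open.
Joint ranges: [-2.99, 2.99], [-0.89, 2.07], [0.3, 2.58], [-1.14, 4.28], [0, 2.63], [-3.12, 3.12]. Speed limits (rad/s): [2.57, 2.57, 3.01, 3.14, 3.14, 3.14].

## Interface

Orientations are given as a unit quaternion [w, x, y, z].
In Python, from bench import ctrl gives the robot as it stands.
- The arm moves only by the shell command python3 -m handwheel 'ROWS' [OPENING]. ROWS is JSON, a list that holds one entry, the list of rows, each a list of 4 numbers: the shift along the tool's x, y, z each as a share of 20 cm, from -1 to 1, then the turn about the tool's z as a share of 1.5 rad, from -1 to 1. In form: [[[x, y, z, twist], ...]]. A call has 1 to 10 rows; each row is the pose to reach, as a shift and turn from the pose commanded when the call began, along the tool's axes at that moment; what a row does not reach only later rows make up. A row lasts 1/8 s, in which the tool goes at most 62.5 mm and 10.7 degrees, less where a joint would pass 70% of its speed; a pose out of reach is approached as far as the arm can. A call with a number of a shift or a turn outside -1 to 1 is refused whole. A call with a gripper value outside its range is refused whole. OPENING is the finger opening in mm, from 0 to 85.4, set as the call begins (- or left out, the last holds). The fingers move at their own pace and stop on an object; the grip force is fixed at half the most. Time passes only in rows, so rows that repeat a pose let the fingers close. It gives the time, the measured TCP pose, the force, the opening and the grip force at its end, in the units of the state.
- ctrl.get_obs(): the state, without advancing time (a new reading comes with each control period).
- ctrl.camera(name): name is "scene" or "top" or "wrist"; returns a dict with "color" (420x560x3 uint8, red, green, blue), "range_z" (420x560 float32, m along the optical axis (not along the pixel's ray), 0 where there is no reading), "K" (3x3 intrinsics, pixels), "pose" (4x4, takes a point from camera to world coordinates); the wrist camera has in their place "T_tool_cam" (4x4, takes a point from camera to tool coordinates, whose origin is the TCP and whose axes are the flange's). Camera axes: x right, y down, z forward; pixel columns grow to the right and rows downward; lengths in m; the calibration is good to about 2 mm. The wrist camera is an equidistant fisheye: a pixel r from the principal point sees the ray r / f radians off the axis. A picture is of the moment at which its call begins: read the wrist's pose just before it.
- ctrl.hand_in(): hands the job in; it is judged then, once.
The state is a dict: "time_s": time; "q": joint angles; "dq": joint speeds; "joint_efforts": joint torques, N m; "eef_pos": TCP position; "eef_rot": TCP orientation; "wrist_force": force on the tool from outside, world axes, zero at the start; "torque": the same for the moment, N m; "opening": opening from 0.0 (shut) to 1.0 (fully open); "grasp_force": force on a finger pad.
Only numpy, scipy, OpenCV 4.12 (cv2) and the standard library are available. Lean on these libraries where they do the work, as an engineer would, in place of code of your own. Each camera call takes 0.05 s, during which the arm holds its last target. There are 200 camera calls.

## Working session

There is one attempt and no reset: what is moved stays moved. The work goes in short steps, Python scripts to look and compute and a shell command to move; the robot and the scene stay as the last step left them, time stands still between calls to the robot, and variables do not carry over. Pictures are saved under pics/ and viewed, at most 14 in all, crops included, and the job is handed in when it is done.

```bash
mkdir -p pics; ls
python3 - <<'E'
from bench import ctrl
import cv2,numpy as np,pickle
o=ctrl.get_obs();print(o)
d={}
for n in("scene","top"):
    c=ctrl.camera(n);d[n]=c;cv2.imwrite(f"pics/{n}0.png",c["color"][:,:,::-1]);print(n,c["K"],c["pose"])
pickle.dump(d,open("c0.pkl","wb"))
E
```

```text
pics
{'time_s': 0.0, 'q': array([-1.40529423e+00,  1.81521869e-01,  1.60799202e+00,  5.22767007e-06,
        1.35378895e+00, -2.06326857e-01]), 'dq': array([-0.00217005, -0.00244436,  0.00206725,  0.00010855, -0.00185499,
       -0.0002411 ]), 'joint_efforts': array([-1.64378027e-03, -4.44873297e+01, -3.51339984e+01, -6.02784567e-04,
        9.01794643e-03,  5.93422644e-07]), 'eef_pos': array([ 0.20882393, -0.53517582,  0.23840264]), 'eef_rot': array([-8.54863426e-04,  9.82767370e-01,  1.84844705e-01,  2.00048023e-05]), 'wrist_force': array([ 0.49637525, -0.6929178 ,  0.70585284]), 'torque': array([ 0.0064081 ,  0.09396623, -0.02043312]), 'grasp_force': 0.0, 'opening': 1.0021330165845306}
scene [[477.61991579   0.         281.62363741]
 [  0.         477.61991579 213.26529014]
 [  0.           0.           1.        ]] [[ 0.43530341  0.76789363 -0.46994714  1.13046996]
 [ 0.90017528 -0.37935072  0.21395675 -0.32575108]
 [-0.01397876 -0.51617091 -0.85637153  1.177652  ]
 [ 0.          0.          0.          1.        ]]
top [[379.49308661   0.         281.29296517]
 [  0.         379.49308661 212.15232541]
 [  0.           0.           1.        ]] [[ 0.00549846 -0.99305727  0.11750334  0.43544022]
 [-0.99984691 -0.00350772  0.01714202 -0.04840193]
 [-0.01661084 -0.11757961 -0.99292453  1.08181378]
 [ 0.          0.          0.          1.        ]]
```

View pics/top0.png

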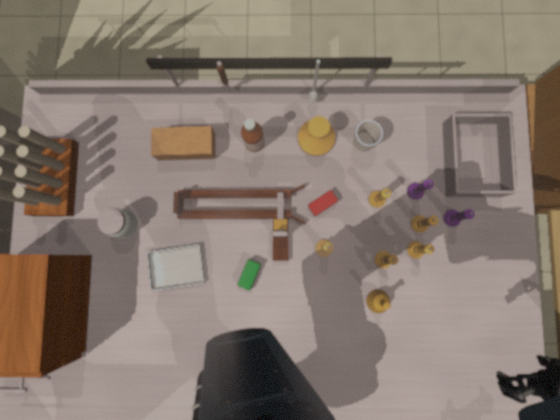

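View pics/scene0.png

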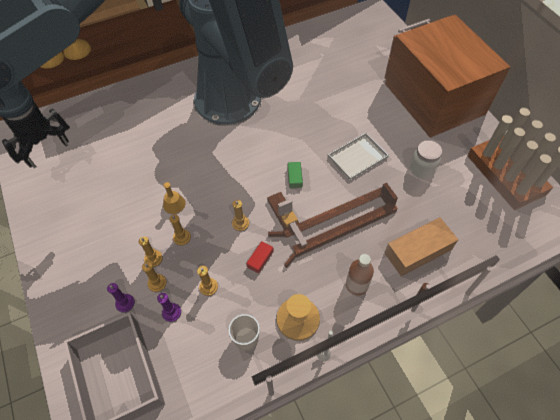

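The top view shows five brass sticks, at (379,198), (423,223), (420,249), (386,259) and (325,247). The purple ones are at (418,190) and (455,217), and the bell is at (378,300). The rack mouth is near (292,203) with the lane running left, and the gate handle is at about (281,225), on the robot's side. The red block is at (323,202) and the tray at (177,266). Next I'll measure these.

```bash
cat > h.py <<'E'
import numpy as np,cv2
from scipy.optimize import least_squares
from scipy.spatial.transform import Rotation as R
def cloud(c):
    z=c["range_z"];v,u=np.mgrid[:z.shape[0],:z.shape[1]];K=c["K"]
    p=np.stack([(u-K[0,2])/K[0,0]*z,(v-K[1,2])/K[1,1]*z,z],-1)
    P=p@c["pose"][:3,:3].T+c["pose"][:3,3];P[z<=0]=np.nan
    return P
def hsv(c): return cv2.cvtColor(np.ascontiguousarray(c["color"]),cv2.COLOR_RGB2HSV)
def mask(c,lo,hi): return cv2.inRange(hsv(c),np.array(lo),np.array(hi))>0
BR=((10,110,50),(28,255,255))
def plane(c,uv,z):  # cast rays onto plane z
    uv=np.atleast_2d(uv).astype(float);K=c["K"]
    r=np.c_[(uv[:,0]-K[0,2])/K[0,0],(uv[:,1]-K[1,2])/K[1,1],np.ones(len(uv))]@c["pose"][:3,:3].T
    o=c["pose"][:3,3];return o+r*((z-o[2])/r[:,2])[:,None]
def pts(c,m):
    P=cloud(c)[m];return P[~np.isnan(P[:,0])]
def clusters(P,cell=.004,minn=25):
    ij=((P[:,:2]-[0,-1])/cell).astype(int);ok=((ij>=0)&(ij<500)).all(1);P=P[ok];ij=ij[ok]
    im=np.zeros((500,500),np.uint8);im[ij[:,0],ij[:,1]]=1
    im=cv2.dilate(im,np.ones((3,3)));n,l=cv2.connectedComponents(im)
    L=l[ij[:,0],ij[:,1]];return [P[L==k] for k in range(1,n) if (L==k).sum()>=minn]
def circ(P,r,x0=None):
    x0=np.median(P[:,:2],0) if x0 is None else x0
    s=least_squares(lambda c:np.hypot(*(P[:,:2]-c).T)-r,x0,loss="soft_l1",f_scale=.002);return s.x,np.sqrt(np.mean(s.fun**2))
E
python3 - <<'E'
from h import *;import pickle
d=pickle.load(open("c0.pkl","rb"))
for n in d:
    P=pts(d[n],np.ones((420,560),bool));g=P[(abs(P[:,2])<.02)];print(n,"table z",np.median(g[:,2]),g[:,2].std())
    B=pts(d[n],mask(d[n],*BR))
    for k in clusters(B[(B[:,2]>.045)&(B[:,2]<.1)]):
        x,e=circ(k,.011);print(n,"brass",x.round(4),round(e,4),len(k),k[:,2].max().round(3))
    for nm,lo,hi in(("red",(0,150,80),(6,255,255)),("red2",(172,150,80),(180,255,255))):
        m=mask(d[n],lo,hi);Q=pts(d[n],m);Q=Q[(Q[:,2]>.022)&(Q[:,2]<.035)]
        if len(Q)>30: print(n,nm,len(Q),np.median(Q[:,2]),cv2.minAreaRect(Q[:,:2].astype(np.float32)*1000))
    H=hsv(d[n])
    for nm,uv in {"top":[(205,189),(205,212),(177,203),(280,225),(280,247),(177,251),(177,266)],"scene":[(345,205),(360,225),(390,200),(287,208),(275,205),(357,157),(340,160)]}[n and n]and{n:0} and {}: pass
c=d["top"];H=hsv(c);P=cloud(c)
for u,v in[(205,190),(205,213),(205,201),(177,203),(280,225),(280,247),(177,251),(177,266),(281,205)]:print((u,v),H[v,u],P[v,u].round(3))
E
```

```text
scene table z 0.0011792171331486134 0.005061657301843988
scene brass [0.4074 0.5507] 0.0904 1015 0.1
scene brass [ 0.316  -0.3008] 0.0047 112 0.1
scene brass [ 0.4324 -0.3178] 0.0012 76 0.099
scene brass [ 0.4599 -0.4097] 0.0011 80 0.1
scene brass [ 0.4635 -0.1523] 0.0014 74 0.098
scene brass [ 0.5329 -0.4231] 0.0009 84 0.1
scene brass [ 0.6036 -0.3044] 0.0007 74 0.099
scene brass [0.7604 0.2462] 0.0437 1720 0.068
scene brass [ 0.7917 -0.1349] 0.0108 216 0.1
scene red 361 0.028721651910329715 ((590.82421875, -149.02821350097656), (39.045326232910156, 77.04352569580078), 35.321571350097656)
top table z 0.0002648347376030813 0.0032752698087788203
top brass [0.2897 0.511 ] 0.0689 989 0.1
top brass [ 0.3146 -0.3006] 0.0037 88 0.1
top brass [ 0.4304 -0.3165] 0.0004 31 0.09
top brass [ 0.4585 -0.4081] 0.0007 52 0.096
top brass [ 0.5313 -0.4216] 0.0005 35 0.098
top brass [ 0.5907 -0.2869] 0.0032 41 0.099
top brass [0.754  0.2459] 0.0432 1661 0.066
top brass [ 0.7777 -0.1298] 0.0105 206 0.1
top red 209 0.028028706461039166 ((588.4901733398438, -146.4620819091797), (28.049476623535156, 73.21172332763672), 31.863924026489258)
(205, 190) [  8  90 105] [0.623 0.187 0.024]
(205, 213) [ 11 108 106] [0.558 0.185 0.023]
(205, 201) [  8  32 159] [ 0.595  0.191 -0.001]
(177, 203) [ 9 89 89] [0.58  0.254 0.062]
(280, 225) [ 19 151 159] [ 0.523 -0.027  0.039]
(280, 247) [ 10 125  92] [ 0.463 -0.027  0.024]
(177, 251) [ 18  18 168] [0.451 0.267 0.001]
(177, 266) [ 14  19 173] [0.409 0.264 0.006]
(281, 205) [  5  28 155] [ 0.579 -0.029  0.036]
```

Run:
```python
from h import *;import pickle
d=pickle.load(open("c0.pkl","rb"))
for n in d:
    P=pts(d[n],mask(d[n],(2,60,40),(16,255,140)));
    Q=P[(P[:,0]>.5)&(P[:,0]<.67)&(P[:,1]>-.1)&(P[:,1]<.3)]
    L=Q[(Q[:,2]>.017)&(Q[:,2]<.03)&(Q[:,1]>0)&(Q[:,1]<.22)]
    med=np.median(L[:,0]);
    for s in(L[L[:,0]>med+.0],L[L[:,0]<med]):
        k=np.polyfit(s[:,1],s[:,0],1);k=np.polyfit(*s[abs(np.polyval(k,s[:,1])-s[:,0])<.012][:,[1,0]].T,1);rr=s[:,0]-np.polyval(k,s[:,1]);print(n,"wall x=%.4f*y+%.4f"%tuple(k),len(s),np.percentile(rr,[2,98]).round(4),s[:,1].min(),s[:,1].max())
    E=Q[Q[:,2]>.045];print(n,"end",len(E),np.percentile(E,[2,50,98],axis=0).round(4).tolist())
    A=pts(d[n],np.ones((420,560),bool));A=A[(A[:,0]>.4)&(A[:,0]<.66)&(A[:,1]>-.1)&(A[:,1]<.05)]
    G=A[(A[:,2]>.045)&(A[:,2]<.085)];print(n,"handle",len(G),np.percentile(G,[2,50,98],axis=0).round(4).tolist())
    T=G[G[:,2]>.072];print(" top",len(T),T.mean(0).round(4) if len(T) else 0, cv2.minAreaRect(T[:,:2].astype(np.float32)*1000) if len(T)>3 else 0)
    B=A[(A[:,2]>.029)&(A[:,2]<.04)&(A[:,0]>.53)&(A[:,0]<.62)];print(" bar",len(B),np.percentile(B,[2,50,98],axis=0).round(4).tolist())
    A=pts(d[n],np.ones((420,560),bool));W=A[(A[:,2]>.012)&(A[:,2]<.02)&(A[:,0]>.3)&(A[:,0]<.5)&(A[:,1]>.15)&(A[:,1]<.38)]
    print(" tray",len(W),cv2.minAreaRect(W[:,:2].astype(np.float32)*1000))
for n,box in(("top",(150,160,370,290)),("scene",(230,130,420,290))):
    a,b,c,e=box;cv2.imwrite(f"pics/{n}0c.png",cv2.resize(d[n]["color"][b:e,a:c,::-1],None,fx=3.5,fy=3.5,interpolation=cv2.INTER_CUBIC)[:600,:800])
```

```text
scene wall x=-0.0046*y+0.6176 637 [-0.0126  0.0112] 0.00037585392946615226 0.2199747905202286
scene wall x=-0.0011*y+0.5603 637 [-0.0147  0.0432] 1.7051149106384056e-05 0.2199365729378815
scene end 103 [[0.5592, 0.2504, 0.0473], [0.5898, 0.2554, 0.0599], [0.6153, 0.2635, 0.0643]]
scene handle 141 [[0.4948, -0.0494, 0.0469], [0.5048, -0.0312, 0.0707], [0.5076, -0.0117, 0.0812]]
 top 66 [ 0.5013 -0.0297  0.0778] ((500.69512939453125, -29.830556869506836), (14.727410316467285, 39.12997817993164), 2.560622453689575)
 bar 213 [[0.532, -0.0461, 0.0295], [0.5665, -0.029, 0.0353], [0.617, -0.011, 0.0394]]
 tray 219 ((408.2569580078125, 263.820068359375), (114.24884033203125, 154.34974670410156), 8.931052207946777)
top wall x=0.0084*y+0.6116 655 [-0.0456  0.012 ] 0.0016186312220345597 0.21867173055569974
top wall x=0.0047*y+0.5537 655 [-0.0111  0.0118] 0.0014292687501193321 0.21999996465541713
top end 114 [[0.5557, 0.2524, 0.0469], [0.5836, 0.257, 0.0597], [0.6105, 0.2646, 0.0634]]
top handle 86 [[0.492, -0.0465, 0.0499], [0.4973, -0.0279, 0.0776], [0.5042, -0.0094, 0.0816]]
 top 73 [ 0.4985 -0.028   0.0779] ((498.6481628417969, -27.87958335876465), (11.159591674804688, 37.2801399230957), 1.102358341217041)
 bar 207 [[0.5316, -0.0408, 0.0306], [0.5654, -0.0269, 0.035], [0.6131, -0.013, 0.0395]]
 tray 223 ((405.62103271484375, 266.1749267578125), (109.99251556396484, 150.7960968017578), 8.633729934692383)
```

View pics/top0c.png

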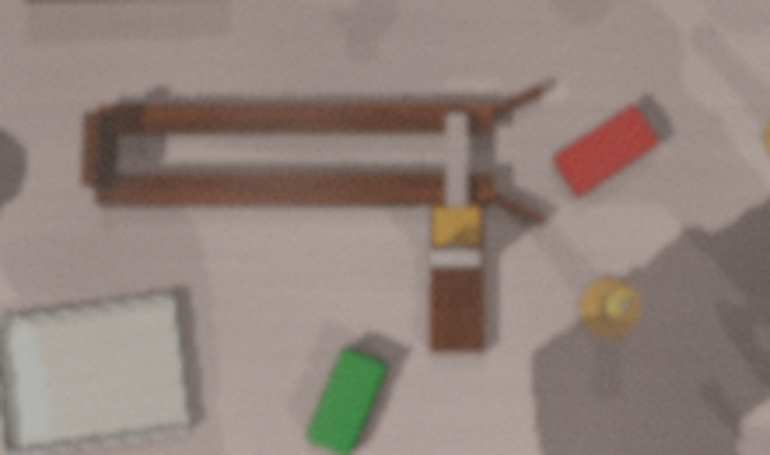

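The rack mouth is at about (0.587, -0.059), and rack x points along world +y with slope about 0. The tray is at (0.407, 0.265), turned 8.8°. The first move turns the tool so its x axis lies along world +y.

```bash
cat > t.py <<'E'
import sys
from h import *
from bench import ctrl
def st():
    o=ctrl.get_obs();w,x,y,z=o["eef_rot"];M=R.from_quat([x,y,z,w]).as_matrix();return o,M
if __name__=="__main__":
    o,M=st();yaw=np.arctan2(M[1,0],M[0,0]);print("t",round(o["time_s"],2),"tcp",o["eef_pos"].round(4),"yaw",np.degrees(yaw).round(2),"F",o["wrist_force"].round(1),"grip",round(o["grasp_force"],1),"open",round(o["opening"]*85.4,1),"q6",o["q"][5].round(2))
    a=[float(v) for v in sys.argv[1:]]
    for i in range(0,len(a),4):
        d=M.T@(np.array(a[i:i+3])-o["eef_pos"]);print("row",(d/.2).round(3),round(-((np.radians(a[i+3])-yaw+np.pi)%(2*np.pi)-np.pi)/1.5,3))
E
python3 -m handwheel '[[[0.95,0,0,-0.8],[0.95,0,0,-0.8],[0.95,0,0,-0.8],[0.95,0,0,-0.8],[0.95,0,0,-0.8],[0.95,0,0,-0.8],[0.95,0,0,-0.8],[0.95,0,0,-0.8]]]' 85
python3 t.py 0.5965 -0.158 0.15 125 0.5965 -0.158 0.013 125
```

```text
time_s: 1.1
eef_pos: [0.3858, -0.4664, 0.2388]
eef_rot: [-0.0, 0.707, 0.707, 0.0]
wrist_force: [-0.8, 0.2, -0.5]
opening: 0.994
grasp_force: 0.0
t 1.1 tcp [ 0.3858 -0.4664  0.2388] yaw 90.02 F [-0.8  0.2 -0.5] grip 0.0 open 84.9 q6 -1.08
row [1.541 1.054 0.445] -0.407
row [1.541 1.054 1.13 ] -0.407
```

```bash
python3 -m handwheel '[[[0.77,0.53,0.1,0],[0.77,0.53,0.1,0],[0.77,0.53,0.1,0],[0.77,0.53,0.1,0],[0.77,0.53,0.1,0]]]' 55
python3 -m handwheel '[[[0.77,0.5,0.1,0],[0.77,0.5,0.1,0],[0.77,0.5,0.1,0],[0.77,0.5,0.1,0],[0.77,0.5,0.1,0],[0.77,0.5,0.1,0]]]' >/dev/null
python3 t.py
python3 - <<'E'
from t import *;import pickle
o,M=st();c=ctrl.camera("wrist");c["eef"]=o["eef_pos"];c["M"]=M;pickle.dump(c,open("w1.pkl","wb"))
print(c["K"],c["T_tool_cam"].round(4));cv2.imwrite("pics/w1.png",c["color"][:,:,::-1])
E
```

```text
time_s: 1.72
eef_pos: [0.4918, -0.3126, 0.2192]
eef_rot: [-0.0, 0.707, 0.707, -0.0]
wrist_force: [0.3, -0.2, 0.5]
opening: 0.639
grasp_force: 0.0
t 2.48 tcp [ 0.591  -0.1607  0.1996] yaw 89.89 F [-0.4 -0.9 -0.4] grip 0.0 open 54.7 q6 -0.46
[[325.1922621    0.         279.15253772]
 [  0.         325.1922621  216.51827402]
 [  0.           0.           1.        ]] [[ 3.000e-04 -9.476e-01 -3.194e-01  8.270e-02]
 [ 1.000e+00  6.000e-04 -7.000e-04 -1.100e-03]
 [ 9.000e-04 -3.194e-01  9.476e-01 -1.339e-01]
 [ 0.000e+00  0.000e+00  0.000e+00  1.000e+00]]
```

View pics/w1.png

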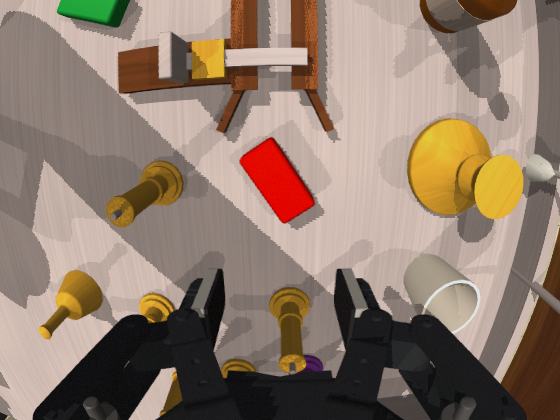

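The wrist view shows the red block at (277,180), the lane walls at columns 243 and 304 with the mouth near row 90, the gate paddle at (170,57) and one stick with its foot at (163,183).

```bash
cat >> h.py <<'E'
def wrays(c,uv):
    uv=np.asarray(uv,float);d=(uv-[c["K"][0,2],c["K"][1,2]]);r=np.linalg.norm(d,axis=-1)+1e-9;th=r/c["K"][0,0]
    return np.concatenate([d*(np.sin(th)/r)[...,None],np.cos(th)[...,None]],-1)
def wcloud(c):
    z=c["range_z"];v,u=np.mgrid[:z.shape[0],:z.shape[1]];r=wrays(c,np.stack([u,v],-1))
    p=r*(z/np.maximum(r[...,2],.05))[...,None];T=c["T_tool_cam"]
    P=(p@T[:3,:3].T+T[:3,3])@c["M"].T+c["eef"];P[z<=0]=np.nan;return P
def wplane(c,uv,z):
    T=c["T_tool_cam"];r=wrays(c,np.atleast_2d(uv))@T[:3,:3].T@c["M"].T;o=c["M"]@T[:3,3]+c["eef"]
    return o+r*((z-o[2])/r[:,2])[:,None]
def wtake():
    import pickle
    from t import st;from bench import ctrl
    o,M=st();c=ctrl.camera("wrist");c["eef"]=o["eef_pos"];c["M"]=M;return c
def wpts(c,m):
    P=wcloud(c)[m];return P[~np.isnan(P[:,0])]
E
cat > w.py <<'E'
from h import *
def report(c):
    P=wcloud(c);q=P[~np.isnan(P[...,0])];print("table",np.median(q[abs(q[:,2])<.02][:,2]).round(4))
    m=mask(c,(0,180,120),(5,255,255));cs,_=cv2.findContours(m.astype(np.uint8),0,2);
    if cs:
        k=max(cs,key=cv2.contourArea)
        if cv2.contourArea(k)>300:
            Q=P[m];Q=Q[Q[:,2]>.024];print("red",len(Q),Q[:,2].mean().round(4),cv2.minAreaRect(Q[:,:2].astype(np.float32)*1000))
    Q=wpts(c,mask(c,(3,70,30),(13,255,200)));Q=Q[(Q[:,0]>.52)&(Q[:,0]<.65)]
    L=Q[(Q[:,2]>.016)&(Q[:,2]<.028)&(Q[:,1]>-.055)&(Q[:,1]<.2)]
    if len(L)>200:
        for y in np.arange(-.05,.1,.02):
            s=L[(L[:,1]>y)&(L[:,1]<y+.02)&(L[:,2]>.02)]
            a,b=s[s[:,0]>.587],s[s[:,0]<.587]
            if len(a)>15 and len(b)>15: print("y%.2f"%(y+.01),"hi wall",np.percentile(a[:,0],[3,97]).round(4),"lo wall",np.percentile(b[:,0],[3,97]).round(4),"mid",((np.percentile(a[:,0],97)+np.percentile(b[:,0],3))/2).round(4),((np.percentile(a[:,0],3)+np.percentile(b[:,0],97))/2).round(4))
        print("mouth y",np.percentile(Q[(Q[:,2]>.02)&(Q[:,2]<.03)][:,1],1).round(4))
    G=q[(q[:,2]>.045)&(q[:,2]<.085)&(q[:,0]>.4)&(q[:,0]<.53)&(q[:,1]>-.06)&(q[:,1]<0)]
    if len(G)>20: 
        T=G[G[:,2]>.074];print("paddle top",len(T),cv2.minAreaRect(T[:,:2].astype(np.float32)*1000))
    B=wpts(c,mask(c,(10,110,30),(28,255,255)));B=B[(B[:,2]>.045)&(B[:,2]<.1)]
    for k in clusters(B):
        x,e=circ(k,.011)
        if e<.002: print("stick",x.round(4),e.round(4),len(k))
E
python3 -c "
import pickle;from w import *
report(pickle.load(open('w1.pkl','rb')))"
```

```text
table -0.0005
red 3120 0.0271 ((587.926513671875, -146.4617156982422), (38.886104583740234, 79.11050415039062), 33.64642333984375)
y-0.04 hi wall [0.602  0.6255] lo wall [0.5389 0.5683] mid 0.5822 0.5851
y-0.02 hi wall [0.602  0.6256] lo wall [0.5438 0.5683] mid 0.5847 0.5852
y-0.00 hi wall [0.6012 0.6248] lo wall [0.5446 0.5683] mid 0.5847 0.5847
y0.02 hi wall [0.6013 0.6249] lo wall [0.5445 0.5682] mid 0.5847 0.5847
y0.04 hi wall [0.6016 0.6247] lo wall [0.5445 0.5672] mid 0.5846 0.5844
mouth y -0.0563
paddle top 657 ((497.9753112792969, -27.345645904541016), (12.854738235473633, 40.31474685668945), 1.036218523979187)
stick [ 0.4582 -0.4082] 0.0007 322
stick [ 0.6018 -0.3027] 0.0005 667
```

```bash
python3 t.py 0.5946 -0.1565 0.05 123.6 0.5946 -0.1565 0.012 123.6
```

```text
t 2.52 tcp [ 0.5911 -0.1606  0.1996] yaw 89.89 F [-0.4  0.5 -0.7] grip 0.0 open 54.9 q6 -0.46
row [0.021 0.017 0.748] -0.392
row [0.021 0.017 0.938] -0.392
```

```bash
python3 -m handwheel '[[[0.02,0.017,0.3,-0.392],[0.02,0.017,0.5,-0.392],[0.02,0.017,0.7,-0.392],[0.02,0.017,0.75,-0.392],[0.02,0.017,0.85,-0.392],[0.02,0.017,0.938,-0.392],[0.02,0.017,0.938,-0.392]]]' 55
python3 -m handwheel '[[[0,0,0,0],[0,0,0,0],[0,0,0,0],[0,0,0,0],[0,0,0,0]]]' 20
python3 -m handwheel '[[[0,0,-0.2,0],[0,0,-0.5,0],[0,0,-0.8,0],[0,0,-0.8,0]]]'
python3 t.py 0.409 0.253 0.172 98.8
```

```text
time_s: 3.4
eef_pos: [0.5942, -0.1542, 0.0105]
eef_rot: [-0.001, 0.472, 0.882, -0.0]
wrist_force: [-0.0, 0.9, 1.1]
opening: 0.646
grasp_force: 0.0
time_s: 4.03
eef_pos: [0.5957, -0.1547, 0.0125]
eef_rot: [0.001, 0.471, 0.882, 0.0]
wrist_force: [-0.4, -0.4, 6.0]
opening: 0.457
grasp_force: 62.0
time_s: 4.53
eef_pos: [0.5984, -0.156, 0.178]
eef_rot: [0.006, 0.471, 0.882, 0.0]
wrist_force: [0.6, 0.7, -1.7]
opening: 0.456
grasp_force: 61.3
t 4.53 tcp [ 0.5984 -0.156   0.178 ] yaw 123.75 F [ 0.6  0.7 -1.7] grip 61.3 open 38.9 q6 -1.04
row [2.227 0.349 0.011] 0.29
```

```bash
python3 -m handwheel '[[[0.99,0.15,-0.1,0],[0.99,0.15,-0.1,0],[0.99,0.15,-0.1,0],[0.99,0.15,-0.1,0],[0.99,0.15,-0.1,0]]]' >/dev/null
python3 -m handwheel '[[[0.99,0.15,0,0],[0.99,0.15,0,0],[0.99,0.15,0,0],[0.99,0.15,0,0],[0.99,0.15,0,0]]]' 
python3 t.py 0.409 0.253 0.10 98.8
```

```text
time_s: 5.78
eef_pos: [0.4256, 0.2076, 0.1913]
eef_rot: [0.0, 0.471, 0.882, -0.0]
wrist_force: [0.5, 0.3, -1.0]
opening: 0.457
grasp_force: 61.2
t 5.78 tcp [0.4256 0.2076 0.1913] yaw 123.78 F [ 0.5  0.3 -1. ] grip 61.2 open 39.0 q6 -0.39
row [0.235 0.057 0.456] 0.291
```

Run:
```python
from w import *
c=wtake();cv2.imwrite("pics/w2.png",c["color"][:,:,::-1])
P=wcloud(c);q=P[~np.isnan(P[...,0])]
W=q[(q[:,2]>.011)&(q[:,2]<.02)&(q[:,0]>.3)&(q[:,0]<.5)&(q[:,1]>.16)&(q[:,1]<.38)];print(len(W),W.min(0),W.max(0),cv2.minAreaRect(W[:,:2].astype(np.float32)*1000))
```

```text
1447 [0.34012934 0.18488029 0.01100154] [0.46538314 0.34855785 0.01757357] ((405.3243408203125, 266.90399169921875), (110.46833038330078, 149.9647979736328), 8.833796501159668)
```

View pics/w2.png

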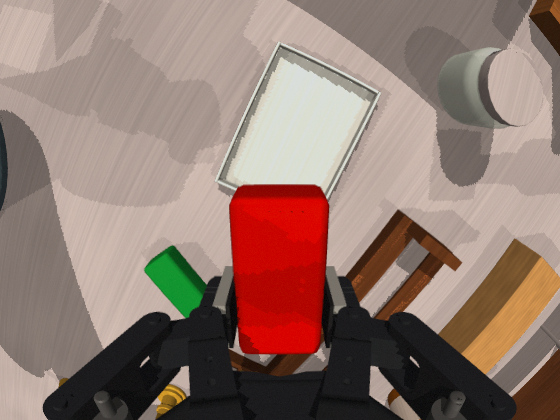

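The block is held level across the fingers, and the tray is ahead of it, centred at (0.405, 0.267). I'll place it there.

```bash
python3 t.py 0.407 0.255 0.0165 98.8; python3 -m handwheel '[[[0.24,0.045,0.1,0.291],[0.24,0.045,0.35,0.291],[0.24,0.045,0.6,0.291],[0.24,0.045,0.75,0.291],[0.24,0.045,0.87,0.291],[0.24,0.045,0.87,0.291]]]'
python3 t.py 0.407 0.255 0.0165 98.8
```

```text
t 5.83 tcp [0.426  0.207  0.1914] yaw 123.71 F [ 1.  -0.1 -0.3] grip 61.2 open 39.1 q6 -0.39
row [0.253 0.055 0.874] 0.29
time_s: 6.58
eef_pos: [0.4066, 0.251, 0.0162]
eef_rot: [-0.0, 0.652, 0.758, -0.001]
wrist_force: [-0.2, -0.0, -1.5]
opening: 0.457
grasp_force: 63.9
t 6.58 tcp [0.4066 0.251  0.0162] yaw 98.56 F [-0.2 -0.  -1.5] grip 63.9 open 39.0 q6 0.16
row [ 0.02   0.005 -0.002] -0.003
```

```bash
python3 -m handwheel '[[[0,0,0,0],[0,0,0,0],[0,0,-0.02,0],[0,0,-0.2,0],[0,0,-0.5,0],[0,0,-0.75,0],[0,0,-0.75,0]]]' 57
python3 - <<'E'
from w import *
c=wtake();P=wcloud(c);m=mask(c,(0,180,120),(5,255,255));Q=P[m];Q=Q[~np.isnan(Q[:,0])];T=Q[Q[:,2]>Q[:,2].max()-.006];print(len(T),np.percentile(T[:,2],[2,50,98]),cv2.minAreaRect(T[:,:2].astype(np.float32)*1000))
E
python3 t.py 0.4985 -0.0273 0.15 90
```

```text
time_s: 7.45
eef_pos: [0.4088, 0.2542, 0.1729]
eef_rot: [0.003, 0.651, 0.759, 0.004]
wrist_force: [1.2, 0.2, -0.6]
opening: 0.664
grasp_force: 0.0
3666 [0.0280136  0.0301436  0.03162288] ((403.5679931640625, 261.915283203125), (38.6967658996582, 78.69330596923828), 9.132610321044922)
t 7.5 tcp [0.4071 0.2536 0.1702] yaw 98.76 F [ 0.3  0.1 -1. ] grip 0.0 open 56.9 q6 0.16
row [-1.458  0.237  0.101] 0.102
```

```bash
python3 -m handwheel '[[[-0.73,0.12,0.1,0],[-0.73,0.12,0.1,0],[-0.73,0.12,0.1,0],[-0.73,0.12,0.1,0],[-0.73,0.12,0.1,0]]]' 57 >/dev/null
python3 -m handwheel '[[[-0.73,0.12,0,0.102],[-0.73,0.12,0,0.102],[-0.73,0.12,0,0.102],[-0.73,0.12,0,0.102],[-0.73,0.12,0,0.102]]]' >/dev/null
python3 t.py 0.498 -0.0273 0.052 90; python3 -c "
from w import *
report(wtake())"
```

```text
t 8.75 tcp [ 0.4969 -0.0267  0.1473] yaw 90.05 F [-0.2  0.   0.1] grip 0.0 open 57.1 q6 -0.29
row [-0.004  0.006  0.477] 0.001
table -0.0006
y-0.04 hi wall [0.6015 0.6255] lo wall [0.5446 0.5687] mid 0.585 0.5851
y-0.02 hi wall [0.6015 0.6256] lo wall [0.5442 0.5677] mid 0.5849 0.5846
y-0.00 hi wall [0.6011 0.6248] lo wall [0.544  0.5682] mid 0.5844 0.5847
y0.02 hi wall [0.6011 0.6252] lo wall [0.5442 0.568 ] mid 0.5847 0.5846
y0.04 hi wall [0.6008 0.6247] lo wall [0.5442 0.5678] mid 0.5845 0.5843
y0.06 hi wall [0.6007 0.6247] lo wall [0.5439 0.5678] mid 0.5843 0.5843
y0.08 hi wall [0.6007 0.6246] lo wall [0.544  0.5676] mid 0.5843 0.5841
y0.10 hi wall [0.6005 0.6244] lo wall [0.544  0.5674] mid 0.5842 0.584
mouth y -0.0547
paddle top 944 ((498.6103210449219, -26.93717384338379), (39.94719696044922, 11.59395980834961), 89.79612731933594)
stick [ 0.4615 -0.1507] 0.0005 795
```

```bash
python3 -m handwheel '[[[0,0.006,0.2,0],[0,0.006,0.4,0],[0,0.006,0.477,0],[0,0.006,0.477,0]]]' 57 >/dev/null
python3 -m handwheel '[[[0,0,0,0],[0,0,0,0],[0,0,0,0],[0,0,0,0],[0,0,0,0],[0,0,0,0]]]' 5
python3 -m handwheel '[[[0,-0.05,0,0],[0,-0.1,0,0],[0,-0.15,0,0],[0,-0.2,0,0],[0,-0.25,0,0],[0,-0.28,0,0],[0,-0.3,0,0],[0,-0.307,0,0],[0,-0.307,0,0],[0,-0.307,0,0]]]'
```

```text
time_s: 10.05
eef_pos: [0.4994, -0.0285, 0.0536]
eef_rot: [0.001, 0.707, 0.707, 0.0]
wrist_force: [-2.5, 0.8, 6.0]
opening: 0.132
grasp_force: 59.2
time_s: 11.3
eef_pos: [0.4397, -0.029, 0.0537]
eef_rot: [0.002, 0.707, 0.707, 0.001]
wrist_force: [7.0, 0.4, -0.4]
opening: 0.129
grasp_force: 60.0
```

```bash
python3 -m handwheel '[[[0,0,0,0],[0,0,0,0],[0,0,0,0],[0,0,-0.2,0],[0,0,-0.5,0],[-0.3,0,-0.7,0],[-0.3,0,-0.7,0]]]' 40
python3 -c "
from w import *
report(wtake())"; python3 t.py 0.4615 -0.1507 0.16 90
```

```text
time_s: 12.18
eef_pos: [0.439, -0.0911, 0.1954]
eef_rot: [0.003, 0.708, 0.706, 0.001]
wrist_force: [0.2, -0.3, -0.5]
opening: 0.467
grasp_force: 0.0
table -0.0006
y-0.04 hi wall [0.6015 0.6251] lo wall [0.546  0.5681] mid 0.5855 0.5848
y-0.02 hi wall [0.601  0.6251] lo wall [0.5468 0.5685] mid 0.586 0.5848
y-0.00 hi wall [0.6011 0.6251] lo wall [0.5439 0.5681] mid 0.5845 0.5846
y0.02 hi wall [0.6007 0.6251] lo wall [0.544  0.5677] mid 0.5845 0.5842
y0.04 hi wall [0.6006 0.6246] lo wall [0.5439 0.5676] mid 0.5843 0.5841
y0.06 hi wall [0.6005 0.6247] lo wall [0.5438 0.5675] mid 0.5843 0.584
y0.08 hi wall [0.6007 0.6244] lo wall [0.5436 0.5676] mid 0.584 0.5841
y0.10 hi wall [0.6004 0.624 ] lo wall [0.5433 0.5674] mid 0.5837 0.5839
mouth y -0.0553
paddle top 779 ((438.59307861328125, -27.72060203552246), (12.008153915405273, 39.45878219604492), 1.1169610023498535)
stick [ 0.4614 -0.1508] 0.0004 595
t 12.22 tcp [ 0.4382 -0.0905  0.1942] yaw 89.83 F [ 1.  -0.1  0.2] grip 0.0 open 39.6 q6 -0.47
row [-0.3    0.117  0.172] -0.002
```

```bash
python3 -m handwheel '[[[-0.3,0.117,0,0],[-0.3,0.117,0,0],[-0.301,0.117,0.3,0],[-0.301,0.117,0.5,0],[-0.301,0.117,0.601,0],[-0.301,0.117,0.601,0]]]' 60
python3 -m handwheel '[[[0,0,0,0],[0,0,0,0],[0,0,0,0],[0,0,0,0],[0,0,0,0],[0,0,0,0]]]' 10
python3 -m handwheel '[[[0,0,-0.02,0],[0,0,-0.1,0],[0,0,-0.1,0]]]'; python3 t.py 0.5855 -0.15 0.09 90
```

```text
time_s: 12.98
eef_pos: [0.4581, -0.1459, 0.0692]
eef_rot: [-0.004, 0.707, 0.707, -0.001]
wrist_force: [-0.0, -0.1, 0.8]
opening: 0.699
grasp_force: 0.0
time_s: 13.72
eef_pos: [0.4617, -0.1489, 0.0732]
eef_rot: [0.001, 0.707, 0.707, 0.0]
wrist_force: [1.0, 2.5, 6.8]
opening: 0.242
grasp_force: 59.0
time_s: 14.1
eef_pos: [0.4615, -0.1491, 0.0935]
eef_rot: [0.001, 0.707, 0.707, 0.0]
wrist_force: [0.1, -0.4, -3.9]
opening: 0.244
grasp_force: 58.9
t 14.1 tcp [ 0.4615 -0.1491  0.0935] yaw 89.97 F [ 0.1 -0.4 -3.9] grip 58.9 open 20.8 q6 -0.56
row [-0.004  0.62   0.019] -0.0
```

```bash
python3 -m handwheel '[[[0,0.3,0,0],[0,0.5,0,0],[0,0.6,0,0],[0,0.618,0,0],[0,0.618,0,0],[0,0.618,0.05,0],[0,0.618,0.092,0],[0,0.618,0.092,0],[0,0.618,0.092,0]]]'
python3 t.py 0.5848 -0.08 0.0755 90
python3 - <<'E'
from h import *
c=wtake();cv2.imwrite("pics/w3.png",c["color"][:,:,::-1])
B=wpts(c,mask(c,*BR));B=B[(B[:,2]>-.01)&(B[:,2]<.12)]
for k in clusters(B):
    if abs(k[:,0].mean()-.585)<.04 and abs(k[:,1].mean()+.15)<.05:
        for a,b,r in((-.002,.006,.025),(.045,.065,.011)):
            s=k[(k[:,2]>a)&(k[:,2]<b)];print(a,len(s),circ(s,r) if len(s)>20 else 0, s.min(0),s.max(0))
E
```

```text
time_s: 15.22
eef_pos: [0.5836, -0.1484, 0.0732]
eef_rot: [-0.001, 0.707, 0.707, -0.0]
wrist_force: [0.3, 1.3, -3.3]
opening: 0.238
grasp_force: 59.3
t 15.22 tcp [ 0.5836 -0.1484  0.0732] yaw 89.96 F [ 0.3  1.3 -3.3] grip 59.3 open 20.3 q6 -0.45
row [ 0.342  0.006 -0.012] -0.0
-0.002 361 (array([ 0.58095408, -0.15188084]), np.float64(0.00156918233924908)) [ 0.55668642 -0.1788361  -0.00197509] [ 0.60669261 -0.12580437  0.00599997]
0.045 634 (array([ 0.58221493, -0.15074494]), np.float64(0.00024266166991820565)) [ 0.57130454 -0.14900694  0.04503425] [ 0.59271941 -0.13906737  0.06497212]
```

View pics/w3.png

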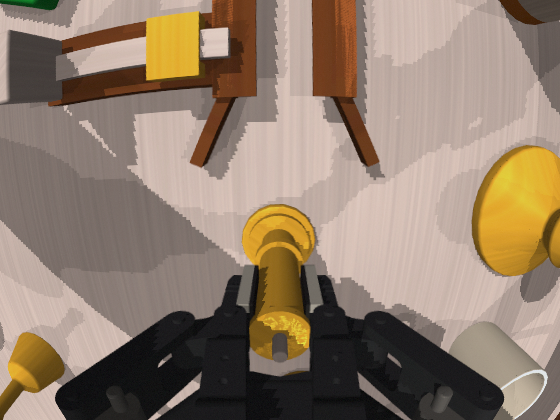

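The stick is upright in the grip and sits about 2.5 mm left of the lane's middle line; the mouth is clear and the gate is out. I'll correct the offset and slide it in.

```bash
python3 -m handwheel '[[[0,0.014,-0.012,0],[0.1,0.014,-0.012,0],[0.22,0.014,-0.012,0],[0.34,0.014,-0.012,0],[0.45,0.014,-0.012,0],[0.56,0.013,-0.012,0],[0.67,0.013,-0.012,0],[0.78,0.012,-0.012,0],[0.89,0.012,-0.012,0],[0.99,0.012,-0.012,0]]]'
python3 t.py 0.5853 0.2255 0.0755 90
```

```text
time_s: 16.52
eef_pos: [0.5867, 0.051, 0.0761]
eef_rot: [-0.0, 0.707, 0.707, 0.0]
wrist_force: [-0.7, -0.3, -3.2]
opening: 0.241
grasp_force: 59.3
t 16.52 tcp [0.5867 0.051  0.0761] yaw 89.98 F [-0.7 -0.3 -3.2] grip 59.3 open 20.6 q6 -0.11
row [ 0.873 -0.007  0.003] -0.0
```

```bash
python3 -m handwheel '[[[0.12,-0.002,0,0],[0.25,-0.003,0,0],[0.37,-0.004,0,0],[0.5,-0.005,0,0],[0.62,-0.006,0,0],[0.74,-0.007,0,0],[0.82,-0.007,0,0],[0.87,-0.007,0,0],[0.87,-0.007,0.008,0],[0.87,-0.007,0.016,0]]]'
python3 -m handwheel '[[[0,0,0,0],[0,0,0,0],[0,0,0,0],[0,0,0,0],[0,0,-0.2,0],[0,0,-0.5,0],[0,0,-0.7,0]]]' 45
python3 -c "
from w import *
report(wtake())"; python3 t.py 0.5 -0.25 0.22 90
```

```text
time_s: 17.77
eef_pos: [0.5855, 0.2229, 0.0729]
eef_rot: [0.0, 0.707, 0.707, -0.0]
wrist_force: [-3.5, -0.6, 8.0]
opening: 0.244
grasp_force: 60.5
time_s: 18.65
eef_pos: [0.5863, 0.2237, 0.2161]
eef_rot: [0.001, 0.707, 0.707, 0.001]
wrist_force: [0.6, 0.9, -0.8]
opening: 0.531
grasp_force: 0.0
table -0.0005
red 2040 0.0303 ((404.1736755371094, 261.4859619140625), (38.67475509643555, 78.46343231201172), 8.868947982788086)
y-0.04 hi wall [0.602 0.624] lo wall [0.5559 0.5685] mid 0.59 0.5853
y-0.02 hi wall [0.6018 0.6252] lo wall [0.5443 0.5688] mid 0.5848 0.5853
y-0.00 hi wall [0.6014 0.6254] lo wall [0.5359 0.5679] mid 0.5807 0.5846
y0.02 hi wall [0.601 0.625] lo wall [0.5446 0.5672] mid 0.5848 0.5841
y0.04 hi wall [0.6007 0.6248] lo wall [0.5442 0.5675] mid 0.5845 0.5841
y0.06 hi wall [0.6003 0.6242] lo wall [0.5444 0.5679] mid 0.5843 0.5841
y0.08 hi wall [0.6011 0.6252] lo wall [0.5444 0.5673] mid 0.5848 0.5842
y0.10 hi wall [0.6008 0.6244] lo wall [0.5442 0.5676] mid 0.5843 0.5842
mouth y -0.0289
paddle top 164 ((439.0094299316406, -26.02275848388672), (12.230327606201172, 39.59807205200195), 0.5091996192932129)
stick [0.5836 0.2206] 0.0002 310
t 18.7 tcp [0.5888 0.2242 0.222 ] yaw 89.99 F [2.2 0.4 4.1] grip 0.0 open 44.5 q6 0.18
row [-2.371 -0.444  0.   ] -0.0
```

```bash
python3 -m handwheel '[[[-0.99,0.02,0,0],[-0.99,0.02,0,0],[-0.99,0.02,0,0],[-0.99,0.02,0,0]]]' 60 >/dev/null
python3 -m handwheel '[[[-0.99,0.02,0,0],[-0.99,0.02,0,0],[-0.99,0.02,0,0],[-0.99,0.02,0,0]]]' >/dev/null
python3 -m handwheel '[[[-0.64,0.03,0.1,0],[-0.64,0.03,0.1,0],[-0.64,0.03,0.1,0],[-0.64,0.03,0.1,0]]]' >/dev/null
python3 -c "
from w import *
report(wtake())"; python3 t.py 0.6018 -0.3027 0.074 90
```

```text
table -0.0005
stick [ 0.5478 -0.409 ] 0.0012 328
stick [ 0.6019 -0.3028] 0.0002 409
t 20.25 tcp [ 0.5996 -0.2986  0.1927] yaw 90.05 F [-0.2  0.2 -0.1] grip 0.0 open 59.9 q6 -0.64
row [-0.021  0.011  0.594] 0.001
```

```bash
python3 -m handwheel '[[[-0.018,0.011,0.3,0],[-0.018,0.011,0.5,0],[-0.018,0.011,0.594,0],[-0.018,0.011,0.594,0]]]' 60 >/dev/null
python3 -m handwheel '[[[0,0,0,0],[0,0,0,0],[0,0,0,0],[0,0,0,0],[0,0,0,0],[0,0,0,0]]]' 10
python3 -m handwheel '[[[0,0,-0.02,0],[0.2,-0.04,-0.08,0],[0.45,-0.08,-0.08,0],[0.7,-0.08,-0.08,0],[0.75,-0.08,-0.08,0],[0.75,-0.08,-0.05,0],[0.75,-0.08,-0.012,0],[0.75,-0.08,-0.012,0]]]'
cat > held.py <<'E'
from h import *
from t import st
c=wtake();e=c["eef"];B=wpts(c,mask(c,*BR));B=B[(B[:,2]>.043)&(B[:,2]<.066)&(np.hypot(*(B[:,:2]-e[:2]).T)<.03)]
print("held stem",len(B),(lambda r:(r[0].round(4),(r[0]-e[:2]).round(4),r[1].round(4)))(circ(B,.011,e[:2])) if len(B)>20 else None)
E
python3 held.py; python3 t.py 0.5850 -0.10 0.0755 90
```

```text
time_s: 21.5
eef_pos: [0.6028, -0.305, 0.0765]
eef_rot: [0.002, 0.707, 0.707, 0.0]
wrist_force: [0.6, 0.2, 7.4]
opening: 0.239
grasp_force: 58.5
time_s: 22.5
eef_pos: [0.5858, -0.1557, 0.0765]
eef_rot: [0.0, 0.708, 0.706, 0.0]
wrist_force: [-0.3, 0.7, 0.6]
opening: 0.241
grasp_force: 60.0
held stem 678 (array([ 0.5848, -0.1536]), array([-0.001 ,  0.0021]), np.float64(0.0002))
t 22.55 tcp [ 0.5858 -0.1557  0.0765] yaw 89.88 F [ 1.2  1.2 -0.9] grip 60.0 open 20.6 q6 -0.45
row [ 0.278 -0.005  0.005] -0.001
```

```bash
python3 -m handwheel '[[[0,0,-0.014,0],[0.1,0,-0.014,0],[0.22,0,-0.014,0],[0.34,0,-0.014,0],[0.45,0,-0.014,0],[0.56,0,-0.014,0],[0.67,-0.001,-0.014,0],[0.78,-0.002,-0.014,0],[0.89,-0.002,-0.014,0],[0.99,-0.002,-0.014,0]]]'
python3 t.py 0.5846 0.167 0.0765 90
```

```text
time_s: 23.8
eef_pos: [0.5851, 0.0454, 0.0793]
eef_rot: [0.0, 0.707, 0.707, 0.0]
wrist_force: [0.5, -0.5, -4.1]
opening: 0.242
grasp_force: 59.4
t 23.8 tcp [0.5851 0.0454 0.0793] yaw 89.99 F [ 0.5 -0.5 -4.1] grip 59.4 open 20.7 q6 -0.12
row [ 0.608 -0.003  0.014] -0.0
```

```bash
python3 -m handwheel '[[[0.12,-0.001,0,0],[0.25,-0.002,0,0],[0.37,-0.003,0,0],[0.5,-0.004,0,0],[0.58,-0.004,0,0],[0.59,-0.004,0,0],[0.59,-0.004,0.008,0],[0.59,-0.004,0.014,0],[0.59,-0.004,0.014,0]]]'
python3 held.py
python3 -m handwheel '[[[0,0,0,0],[0,0,0,0],[0,0,0,0],[0,0,0,0],[0,0,-0.2,0],[0,0,-0.5,0],[0,0,-0.65,0]]]' 45
python3 -c "
from w import *
report(wtake())"|grep stick; python3 t.py 0.52 -0.3 0.2 90
```

```text
time_s: 24.92
eef_pos: [0.5845, 0.1611, 0.0765]
eef_rot: [0.0, 0.708, 0.707, -0.0]
wrist_force: [0.1, -0.5, -2.2]
opening: 0.243
grasp_force: 59.8
held stem 681 (array([0.5835, 0.1632]), array([-0.001,  0.002]), np.float64(0.0002))
time_s: 25.85
eef_pos: [0.5859, 0.1621, 0.2104]
eef_rot: [0.002, 0.707, 0.707, 0.002]
wrist_force: [0.8, 0.2, -0.5]
opening: 0.529
grasp_force: 0.0
stick [0.5836 0.1635] 0.0002 315
t 25.9 tcp [0.5875 0.1623 0.2141] yaw 89.99 F [3.2 0.7 2.4] grip 0.0 open 45.0 q6 0.08
row [-2.312 -0.338  0.065] -0.0
```

```bash
python3 -m handwheel '[[[-0.99,-0.1,0,0],[-0.99,-0.1,0,0],[-0.99,-0.1,0,0],[-0.99,-0.1,0,0]]]' 60 >/dev/null
python3 -m handwheel '[[[-0.99,-0.15,0,0],[-0.99,-0.15,0,0],[-0.99,-0.15,0,0],[-0.99,-0.15,0,0]]]' >/dev/null
python3 -m handwheel '[[[-0.4,-0.3,0,0],[-0.4,-0.3,0,0],[-0.4,-0.3,0,0],[-0.4,-0.3,0,0]]]' >/dev/null
python3 -c "
from w import *
c=wtake();report(c);cv2.imwrite('pics/w4.png',c['color'][:,:,::-1])"; python3 t.py 0.4314 -0.317 0.2 90
```

```text
table -0.0006
stick [ 0.458  -0.4081] 0.0004 595
t 27.45 tcp [ 0.4751 -0.3126  0.2064] yaw 90.06 F [-0.6  0.2  0.8] grip 0.0 open 60.1 q6 -0.79
row [-0.022 -0.218  0.032] 0.001
```

View pics/w4.png

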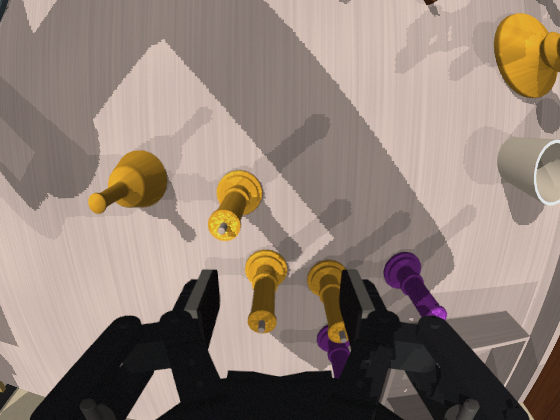

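Three brass sticks remain, with feet at (240,190), (267,268) and (327,285). The bell is at (140,180), and the purple look-alikes are at (403,268) and (335,345).

Run:
```python
from t import *
c=wtake()
print(wplane(c,[(240,190),(267,268),(327,285),(403,268)],.004).round(3))
B=wpts(c,mask(c,(10,90,20),(28,255,255)))
for a,b,r in((.045,.1,.011),(.014,.03,.011)):
    for k in clusters(B[(B[:,2]>a)&(B[:,2]<b)],.003):
        x,e=circ(k,r);print(a,x.round(4),e.round(4),len(k))
```

```text
[[ 0.432 -0.313  0.004]
 [ 0.46  -0.406  0.004]
 [ 0.532 -0.43   0.004]
 [ 0.626 -0.409  0.004]]
0.045 [ 0.313  -0.3005] 0.0022 749
0.045 [ 0.4391 -0.2987] 0.0031 406
0.045 [ 0.4581 -0.4082] 0.0004 611
0.045 [ 0.5206 -0.4044] 0.0023 489
0.045 [ 0.773  -0.1324] 0.0044 620
0.014 [ 0.331  -0.2924] 0.0097 591
0.014 [ 0.4393 -0.2975] 0.0017 31
0.014 [ 0.458  -0.4083] 0.0004 86
0.014 [ 0.5311 -0.4219] 0.0004 110
0.014 [ 0.7583 -0.1383] 0.0262 2105
```

```bash
python3 - <<'E'
from t import *
c=wtake()
B=wpts(c,mask(c,(10,90,20),(28,255,255)));B=B[(B[:,2]>.045)&(B[:,2]<.1)]
s=B[np.hypot(*(B[:,:2]-[.4314,-.317]).T)<.03];print(circ(s,.011,[.4314,-.317]),len(s))
E
sed -i 's/x,e=circ(k,.011)/x,e=min((circ(k,.011,np.median(k[:,:2],0)+d) for d in ([0,0],[.02,0],[-.02,0],[0,.02],[0,-.02])),key=lambda r:r[1])/' w.py
python3 t.py 0.4312 -0.316 0.075 90
```

```text
(array([ 0.43042742, -0.31621038]), np.float64(0.00020100226120803462)) 402
t 27.55 tcp [ 0.4751 -0.3126  0.2064] yaw 90.09 F [0.7 0.3 0.2] grip 0.0 open 60.3 q6 -0.79
row [-0.017 -0.22   0.657] 0.001
```

```bash
python3 -m handwheel '[[[-0.018,-0.223,0.1,0],[-0.018,-0.223,0.3,0],[-0.018,-0.223,0.5,0],[-0.018,-0.223,0.657,0],[-0.018,-0.223,0.657,0]]]' 60 >/dev/null
python3 -m handwheel '[[[0,0,0,0],[0,0,0,0],[0,0,0,0],[0,0,0,0],[0,0,0,0],[0,0,0,0]]]' 10
python3 -m handwheel '[[[0,0,-0.02,0],[0.2,0.2,-0.08,0],[0.4,0.4,-0.08,0],[0.65,0.65,-0.08,0],[0.8,0.775,-0.08,0],[0.8,0.775,-0.05,0],[0.8,0.775,-0.012,0],[0.8,0.775,-0.012,0]]]'
python3 held.py; python3 t.py 0.5850 0.11 0.0755 90
```

```text
time_s: 28.92
eef_pos: [0.431, -0.3187, 0.077]
eef_rot: [0.002, 0.707, 0.707, 0.0]
wrist_force: [2.5, 1.8, 5.7]
opening: 0.241
grasp_force: 59.0
time_s: 29.92
eef_pos: [0.5837, -0.1586, 0.077]
eef_rot: [-0.0, 0.708, 0.706, -0.0]
wrist_force: [0.9, 1.1, -0.7]
opening: 0.241
grasp_force: 60.0
held stem 678 (array([ 0.5828, -0.1563]), array([-0.0009,  0.0022]), np.float64(0.0002))
t 29.98 tcp [ 0.5837 -0.1586  0.077 ] yaw 89.88 F [-0.1  0.3 -3.6] grip 59.9 open 20.9 q6 -0.46
row [1.343 0.004 0.008] -0.001
```

```bash
python3 -m handwheel '[[[0,0.011,-0.014,0],[0.1,0.011,-0.014,0],[0.22,0.011,-0.014,0],[0.34,0.011,-0.014,0],[0.45,0.011,-0.014,0],[0.56,0.01,-0.014,0],[0.67,0.01,-0.014,0],[0.78,0.009,-0.014,0],[0.89,0.009,-0.014,0],[0.99,0.009,-0.014,0]]]'
python3 t.py 0.5848 0.108 0.077 90
```

```text
time_s: 31.22
eef_pos: [0.5865, 0.0417, 0.0803]
eef_rot: [0.0, 0.707, 0.707, 0.0]
wrist_force: [0.3, 0.3, -3.9]
opening: 0.239
grasp_force: 59.7
t 31.23 tcp [0.5865 0.0417 0.0803] yaw 89.98 F [ 0.3  0.3 -3.9] grip 59.7 open 20.4 q6 -0.13
row [ 0.331 -0.009  0.016] -0.0
```

```bash
python3 -m handwheel '[[[0.12,-0.002,0,0],[0.25,-0.005,0,0],[0.33,-0.007,0,0],[0.335,-0.007,0,0],[0.335,-0.007,0.008,0],[0.335,-0.007,0.015,0],[0.335,-0.007,0.015,0]]]'
python3 held.py
python3 -m handwheel '[[[0,0,0,0],[0,0,0,0],[0,0,0,0],[0,0,0,0],[0,0,-0.2,0],[0,0,-0.5,0],[0,0,-0.65,0]]]' 45
python3 -c "
from w import *
report(wtake())"|grep stick; python3 t.py 0.47 -0.34 0.2 90
```

```text
time_s: 32.1
eef_pos: [0.5852, 0.1065, 0.0771]
eef_rot: [-0.0, 0.708, 0.707, -0.0]
wrist_force: [0.1, -0.0, -4.1]
opening: 0.242
grasp_force: 59.9
held stem 688 (array([0.5843, 0.1087]), array([-0.0009,  0.0022]), np.float64(0.0002))
time_s: 33.02
eef_pos: [0.5867, 0.1073, 0.2112]
eef_rot: [0.002, 0.707, 0.707, 0.002]
wrist_force: [1.5, -1.2, -0.4]
opening: 0.525
grasp_force: 0.0
stick [0.5847 0.1091] 0.0002 308
stick [0.5833 0.2207] 0.0001 33
t 33.08 tcp [0.5883 0.1074 0.2148] yaw 89.99 F [2.2 0.1 2.8] grip 0.0 open 44.9 q6 -0.02
row [-2.237 -0.592  0.069] -0.0
```

```bash
python3 -m handwheel '[[[-0.9,-0.15,0,0],[-0.9,-0.15,0,0],[-0.9,-0.15,0,0],[-0.9,-0.15,0,0]]]' 60 >/dev/null
python3 -m handwheel '[[[-0.9,-0.25,0,0],[-0.9,-0.25,0,0],[-0.9,-0.25,0,0],[-0.9,-0.25,0,0]]]' >/dev/null
python3 -m handwheel '[[[-0.6,-0.25,0.05,0],[-0.6,-0.25,0.05,0],[-0.6,-0.25,0.05,0],[-0.6,-0.25,0.05,0]]]' >/dev/null
python3 -c "
from w import *
c=wtake();report(c)"; python3 t.py 0.458 -0.4082 0.075 90
```

```text
table -0.0006
stick [ 0.4583 -0.4082] 0.0002 536
stick [ 0.5311 -0.4216] 0.0004 609
t 34.62 tcp [ 0.4559 -0.3708  0.197 ] yaw 90.05 F [-0.3  0.4 -0.3] grip 0.0 open 60.0 q6 -0.89
row [-0.188  0.01   0.61 ] 0.001
```

```bash
python3 -m handwheel '[[[-0.187,0.012,0.1,0],[-0.187,0.012,0.3,0],[-0.187,0.012,0.5,0],[-0.187,0.012,0.608,0],[-0.187,0.012,0.608,0]]]' 60 >/dev/null
python3 -m handwheel '[[[0,0,0,0],[0,0,0,0],[0,0,0,0],[0,0,0,0],[0,0,0,0],[0,0,0,0]]]' 10
python3 -m handwheel '[[[0,0,-0.02,0],[0.2,0,-0.08,0],[0.4,0.1,-0.08,0],[0.65,0.3,-0.08,0],[0.9,0.5,-0.08,0],[0.9,0.6,-0.08,0],[0.9,0.6,-0.08,0]]]'
python3 held.py; python3 t.py 0.5858 -0.16 0.0770 90
```

```text
time_s: 36.0
eef_pos: [0.4586, -0.4108, 0.0776]
eef_rot: [0.002, 0.707, 0.707, 0.0]
wrist_force: [2.4, 2.2, 6.5]
opening: 0.246
grasp_force: 58.7
time_s: 36.88
eef_pos: [0.5781, -0.2292, 0.0913]
eef_rot: [-0.0, 0.706, 0.708, -0.0]
wrist_force: [0.5, -0.3, -2.3]
opening: 0.24
grasp_force: 59.8
held stem 876 (array([ 0.5772, -0.2255]), array([-0.0009,  0.0037]), np.float64(0.0015))
t 36.92 tcp [ 0.5769 -0.2298  0.091 ] yaw 90.03 F [-0.6  0.1 -3.9] grip 59.8 open 20.7 q6 -0.57
row [0.349 0.045 0.07 ] 0.0
```

```bash
python3 -m handwheel '[[[0.15,0.045,0,0],[0.3,0.045,0,0],[0.35,0.045,0.03,0],[0.35,0.045,0.056,0],[0.35,0.045,0.056,0]]]'
python3 held.py; python3 t.py 0.5858 0.054 0.0770 90
```

```text
time_s: 37.55
eef_pos: [0.5857, -0.1612, 0.0797]
eef_rot: [-0.001, 0.708, 0.707, -0.0]
wrist_force: [-0.2, 0.1, -2.9]
opening: 0.239
grasp_force: 59.8
held stem 659 (array([ 0.5848, -0.1588]), array([-0.0009,  0.0024]), np.float64(0.0003))
t 37.6 tcp [ 0.586  -0.1613  0.0801] yaw 89.9 F [-0.6 -0.3 -3. ] grip 59.8 open 20.7 q6 -0.46
row [ 1.077 -0.003  0.015] -0.001
```

```bash
python3 -m handwheel '[[[0.1,0,0,0],[0.22,0,0,0],[0.34,0,0,0],[0.45,0,0,0],[0.56,0,0,0],[0.67,-0.001,0,0],[0.78,-0.002,0,0],[0.89,-0.002,0,0],[0.98,-0.002,0,0],[0.98,-0.002,0,0]]]'
python3 held.py; python3 t.py 0.5854 0.054 0.0770 90
```

```text
time_s: 38.85
eef_pos: [0.586, 0.0374, 0.0804]
eef_rot: [-0.0, 0.707, 0.708, -0.0]
wrist_force: [0.0, -0.9, -3.0]
opening: 0.239
grasp_force: 59.7
held stem 695 (array([0.5852, 0.0398]), array([-0.0008,  0.0024]), np.float64(0.0006))
t 38.9 tcp [0.5862 0.0364 0.0805] yaw 90.05 F [-0.5 -1.4 -3.2] grip 59.7 open 20.5 q6 -0.14
row [ 0.088 -0.004  0.017] 0.001
```

```bash
python3 -m handwheel '[[[0.06,-0.004,0,0],[0.092,-0.004,0,0],[0.092,-0.004,0.008,0],[0.092,-0.004,0.016,0],[0.092,-0.004,0.016,0]]]'
python3 held.py
python3 -m handwheel '[[[0,0,0,0],[0,0,0,0],[0,0,0,0],[0,0,0,0],[0,0,-0.2,0],[0,0,-0.5,0],[0,0,-0.65,0]]]' 45
python3 -c "
from w import *
report(wtake())"|grep -E "stick|paddle"; python3 t.py 0.53 -0.38 0.2 90
```

```text
time_s: 39.52
eef_pos: [0.5856, 0.0541, 0.0776]
eef_rot: [0.0, 0.707, 0.707, 0.0]
wrist_force: [0.3, -0.2, 0.0]
opening: 0.24
grasp_force: 60.0
held stem 672 (array([0.5846, 0.0565]), array([-0.001 ,  0.0024]), np.float64(0.0002))
time_s: 40.45
eef_pos: [0.5869, 0.0541, 0.2111]
eef_rot: [0.002, 0.707, 0.707, 0.002]
wrist_force: [0.9, 0.2, -0.2]
opening: 0.532
grasp_force: 0.0
paddle top 368 ((439.3594055175781, -28.018190383911133), (12.55306339263916, 41.056678771972656), 1.2199937105178833)
stick [0.585  0.0567] 0.0002 307
stick [0.5834 0.2206] 0.0003 332
t 40.5 tcp [0.5885 0.0541 0.2147] yaw 89.98 F [ 2.4 -0.1  3.7] grip 0.0 open 44.9 q6 -0.11
row [-2.17  -0.293  0.073] -0.0
```

```bash
python3 -m handwheel '[[[-0.9,-0.1,0,0],[-0.9,-0.1,0,0],[-0.9,-0.1,0,0],[-0.9,-0.1,0,0]]]' 60 >/dev/null
python3 -m handwheel '[[[-0.9,-0.1,0,0],[-0.9,-0.1,0,0],[-0.9,-0.1,0,0],[-0.9,-0.1,0,0]]]' >/dev/null
python3 -m handwheel '[[[-0.45,-0.1,0.05,0],[-0.45,-0.1,0.05,0],[-0.45,-0.1,0.05,0]]]' >/dev/null
python3 -c "
from w import *
c=wtake();report(c)"; python3 t.py 0.5311 -0.4217 0.075 90
```

```text
table -0.0006
stick [ 0.5314 -0.4217] 0.0002 493
t 41.92 tcp [ 0.5254 -0.3945  0.1966] yaw 89.96 F [-1.   1.2 -0.3] grip 0.0 open 60.3 q6 -0.82
row [-0.137  0.029  0.608] -0.0
```

```bash
python3 -m handwheel '[[[-0.135,0.03,0.1,0],[-0.135,0.03,0.3,0],[-0.135,0.03,0.5,0],[-0.135,0.03,0.606,0],[-0.135,0.03,0.606,0]]]' 60 >/dev/null
python3 -m handwheel '[[[0,0,0,0],[0,0,0,0],[0,0,0,0],[0,0,0,0],[0,0,0,0],[0,0,0,0]]]' 10
python3 -m handwheel '[[[0,0,-0.02,0],[0.2,0,-0.08,0],[0.4,0.1,-0.08,0],[0.65,0.27,-0.08,0],[0.9,0.27,-0.08,0],[0.9,0.27,-0.08,0],[0.9,0.27,-0.08,0]]]'
python3 held.py; python3 t.py 0.5858 -0.16 0.0800 90
```

```text
time_s: 43.3
eef_pos: [0.5323, -0.4238, 0.0785]
eef_rot: [0.002, 0.707, 0.707, 0.0]
wrist_force: [0.8, 0.6, 6.1]
opening: 0.241
grasp_force: 58.7
time_s: 44.18
eef_pos: [0.585, -0.2428, 0.0919]
eef_rot: [-0.0, 0.707, 0.707, -0.0]
wrist_force: [0.1, -0.7, -3.0]
opening: 0.244
grasp_force: 59.7
held stem 875 (array([ 0.5839, -0.2396]), array([-0.001 ,  0.0032]), np.float64(0.0014))
t 44.23 tcp [ 0.585  -0.2436  0.092 ] yaw 89.94 F [-0.  -0.8 -3.9] grip 59.7 open 20.8 q6 -0.58
row [0.418 0.003 0.06 ] -0.001
```

```bash
python3 -m handwheel '[[[0.2,0.004,0,0],[0.38,0.004,0,0],[0.418,0.004,0.03,0],[0.418,0.004,0.053,0],[0.418,0.004,0.053,0]]]'
python3 held.py; python3 t.py 0.5859 0.0018 0.0785 90
```

```text
time_s: 44.85
eef_pos: [0.5858, -0.1606, 0.0809]
eef_rot: [-0.0, 0.708, 0.706, -0.0]
wrist_force: [0.8, 0.5, -3.6]
opening: 0.24
grasp_force: 59.8
held stem 647 (array([ 0.5847, -0.1587]), array([-0.0011,  0.0019]), np.float64(0.0003))
t 44.9 tcp [ 0.5859 -0.1606  0.0812] yaw 89.88 F [-0.6 -0.1 -3. ] grip 59.8 open 20.3 q6 -0.46
row [ 0.812 -0.002  0.013] -0.001
```

```bash
python3 -m handwheel '[[[0.1,0,0,0],[0.22,0,0,0],[0.34,0,0,0],[0.45,0,0,0],[0.56,0,0,0],[0.67,-0.001,0,0],[0.76,-0.002,0,0],[0.815,-0.002,0,0],[0.815,-0.002,0.007,0],[0.815,-0.002,0.013,0]]]'
python3 -m handwheel '[[[0,0,0,0],[0,0,0,0]]]'; python3 held.py
```

```text
time_s: 46.15
eef_pos: [0.5858, 0.0034, 0.0787]
eef_rot: [0.0, 0.707, 0.707, -0.0]
wrist_force: [-0.8, -0.7, -3.8]
opening: 0.238
grasp_force: 59.9
time_s: 46.4
eef_pos: [0.5857, 0.0034, 0.0788]
eef_rot: [-0.0, 0.708, 0.707, -0.0]
wrist_force: [0.3, 0.9, -2.9]
opening: 0.241
grasp_force: 59.9
held stem 663 (array([0.5847, 0.0053]), array([-0.001 ,  0.0019]), np.float64(0.0002))
```

```bash
python3 -m handwheel '[[[0,0,0,0],[0,0,0,0],[0,0,0,0],[0,0,0,0],[0,0,-0.2,0],[0,0,-0.5,0],[-0.1,-0.4,-0.55,0],[-0.15,-0.74,-0.55,0],[-0.15,-0.74,-0.55,0],[-0.15,-0.74,-0.55,0]]]' 45
python3 - <<'E'
from w import *
from bench import ctrl
c=wtake();report(c)
for n in("scene","top"):
    d=ctrl.camera(n);B=pts(d,mask(d,*BR));B=B[(B[:,2]>.045)&(B[:,2]<.1)&(B[:,0]>.54)&(B[:,0]<.63)&(B[:,1]>-.2)&(B[:,1]<.25)]
    for k in clusters(B,.004,10): print(n,circ(k,.011,np.median(k[:,:2],0))[0].round(4),len(k),k[:,2].max().round(3))
    cv2.imwrite(f"pics/{n}5.png",d["color"][:,:,::-1])
E
python3 t.py 0.4385 -0.0275 0.052 90
```

```text
time_s: 47.7
eef_pos: [0.4367, -0.0261, 0.1892]
eef_rot: [0.0, 0.708, 0.707, 0.0]
wrist_force: [0.6, 0.4, -0.2]
opening: 0.528
grasp_force: 0.0
table -0.0006
y-0.04 hi wall [0.6013 0.6256] lo wall [0.5476 0.5682] mid 0.5866 0.5847
y-0.02 hi wall [0.6009 0.6239] lo wall [0.5467 0.5687] mid 0.5853 0.5848
y-0.00 hi wall [0.6161 0.6249] lo wall [0.5436 0.5678] mid 0.5842 0.592
y0.02 hi wall [0.6011 0.6252] lo wall [0.544  0.5674] mid 0.5846 0.5843
y0.04 hi wall [0.6009 0.6245] lo wall [0.5439 0.5675] mid 0.5842 0.5842
y0.08 hi wall [0.6004 0.6244] lo wall [0.5436 0.5672] mid 0.584 0.5838
y0.10 hi wall [0.601  0.6244] lo wall [0.5435 0.567 ] mid 0.5839 0.584
mouth y -0.055
paddle top 707 ((438.72802734375, -27.166149139404297), (39.76429748535156, 11.52947998046875), 89.91846466064453)
stick [0.5832 0.1635] 0.0005 572
stick [0.5845 0.0056] 0.0004 716
stick [0.5848 0.0575] 0.0004 713
stick [0.5844 0.1091] 0.0004 743
scene [0.6005 0.1506] 69 0.099
scene [0.6004 0.2068] 63 0.098
scene [0.5862 0.0039] 63 0.099
scene [0.6014 0.0437] 68 0.098
scene [0.6035 0.0982] 62 0.1
top [0.5846 0.0054] 17 0.081
top [0.5686 0.0462] 21 0.089
top [0.5843 0.1087] 14 0.09
top [0.5731 0.1475] 28 0.091
top [0.5733 0.2036] 38 0.098
t 47.85 tcp [ 0.439  -0.0262  0.1894] yaw 89.97 F [-1.   0.2  0.3] grip 0.0 open 44.9 q6 -0.33
row [-0.006 -0.003  0.687] -0.0
```

View pics/scene5.png

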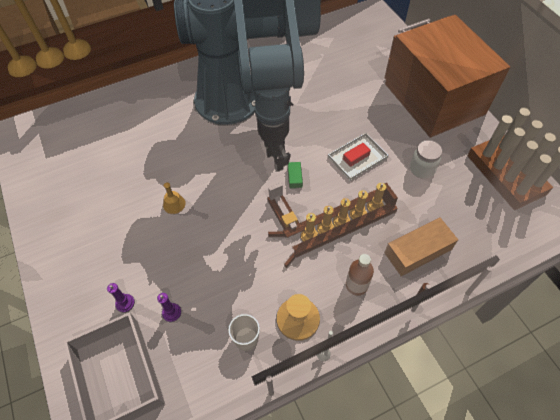

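The scene view shows all five sticks upright in the lane at (310–380, 195–225), the block in the tray at (357,155), and the gate still out. Next I'll push the gate home.

```bash
python3 -m handwheel '[[[-0.006,-0.003,0.25,0],[-0.006,-0.003,0.5,0],[-0.006,-0.003,0.68,0],[-0.006,-0.003,0.68,0]]]' 45 >/dev/null
python3 -m handwheel '[[[0,0,0,0],[0,0,0,0],[0,0,0,0],[0,0,0,0],[0,0,0,0],[0,0,0,0]]]' 5
python3 -m handwheel '[[[0,0.05,0,0],[0,0.1,0,0],[0,0.15,0,0],[0,0.2,0,0],[0,0.25,0,0],[0,0.28,0,0],[0,0.298,0,0],[0,0.305,0,0],[0,0.305,0,0],[0,0.305,0,0]]]'
python3 -m handwheel '[[[0,0,0,0],[0,0,0,0],[0,0,0,0],[0,0,-0.2,0],[0,0,-0.5,0],[-0.3,0,-0.7,0],[-0.3,0,-0.7,0],[-0.3,0,-0.7,0]]]' 40
python3 -c "
from w import *
c=wtake();report(c);cv2.imwrite('pics/w6.png',c['color'][:,:,::-1])"
```

```text
time_s: 49.1
eef_pos: [0.4394, -0.0277, 0.0547]
eef_rot: [0.002, 0.707, 0.707, 0.001]
wrist_force: [4.6, 1.2, 4.3]
opening: 0.129
grasp_force: 60.0
time_s: 50.35
eef_pos: [0.4986, -0.0273, 0.0547]
eef_rot: [0.0, 0.707, 0.707, 0.0]
wrist_force: [-3.6, 2.1, 11.3]
opening: 0.131
grasp_force: 61.4
time_s: 51.35
eef_pos: [0.4978, -0.0875, 0.1925]
eef_rot: [-0.0, 0.708, 0.706, 0.0]
wrist_force: [-0.1, 0.5, -0.4]
opening: 0.469
grasp_force: 0.0
table -0.0006
y-0.04 hi wall [0.6015 0.6254] lo wall [0.5445 0.5681] mid 0.585 0.5848
y-0.02 hi wall [0.6013 0.6256] lo wall [0.5442 0.5678] mid 0.5849 0.5845
y-0.00 hi wall [0.601  0.6243] lo wall [0.5437 0.5675] mid 0.584 0.5843
y0.02 hi wall [0.6007 0.6243] lo wall [0.5444 0.5678] mid 0.5844 0.5843
y0.04 hi wall [0.6008 0.6249] lo wall [0.5444 0.568 ] mid 0.5846 0.5844
y0.06 hi wall [0.604 0.625] lo wall [0.5443 0.5672] mid 0.5846 0.5856
y0.10 hi wall [0.6008 0.6243] lo wall [0.544  0.5669] mid 0.5841 0.5839
mouth y -0.0555
paddle top 772 ((497.6158447265625, -27.5524959564209), (39.23596954345703, 11.66690731048584), 89.93289184570312)
stick [0.5845 0.0056] 0.0003 439
stick [0.5848 0.0576] 0.0003 552
stick [0.584 0.109] 0.0003 44
```

View pics/w6.png

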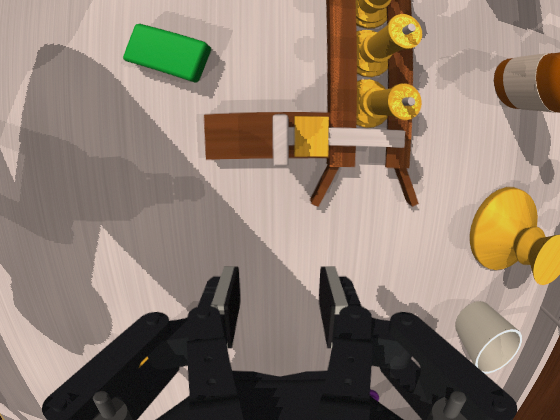

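The gate bar lies across the slot at row 138 behind the sticks. The paddle is back to within 1 mm of its home position. I'll check the block and lane once more, then hand in.

Run:
```python
from h import *
from bench import ctrl
ok=True
for n in("top","scene"):
    d=ctrl.camera(n);Q=pts(d,mask(d,(0,150,80),(6,255,255)));Q=Q[(Q[:,2]>.02)&(Q[:,2]<.04)&(Q[:,0]<.55)];r=cv2.minAreaRect(Q[:,:2].astype(np.float32)*1000);print(n,len(Q),np.median(Q[:,2]),r)
    ok&=abs(r[0][0]-404)<15 and abs(r[0][1]-262)<15
    B=pts(d,mask(d,*BR));B=B[(B[:,2]>.07)&(B[:,2]<.108)&(B[:,0]>.54)&(B[:,0]<.63)&(B[:,1]>-.2)&(B[:,1]<.25)];k=clusters(B,.003,5);print([x.mean(0).round(3).tolist() for x in k]);ok&=len(k)==5
print(ok)
if ok: print(ctrl.hand_in())
```

```text
top 248 0.030961881728374552 ((376.5598449707031, 256.45599365234375), (33.134830474853516, 60.139957427978516), 9.700135231018066)
[[0.584, 0.005, 0.104], [0.583, 0.056, 0.102], [0.584, 0.107, 0.103], [0.582, 0.16, 0.102], [0.582, 0.218, 0.101]]
scene 236 0.03183522917523063 ((377.93463134765625, 248.67477416992188), (41.23377227783203, 77.02545166015625), 12.061997413635254)
[[0.59, 0.16, 0.097], [0.591, 0.002, 0.096], [0.592, 0.054, 0.098], [0.591, 0.105, 0.096], [0.59, 0.216, 0.096]]
False
```

The block was knocked toward the tray's edge, so I'll look closer.

```bash
python3 -m handwheel '[[[0.9,-0.2,0,0],[0.9,-0.2,0,0],[0.9,-0.2,0,0],[0.9,-0.2,0,0],[0.9,-0.2,0,0]]]' 60 >/dev/null
python3 -m handwheel '[[[0.7,-0.3,0,0],[0.7,-0.3,0,0],[0.7,-0.3,0,0],[0.7,-0.3,0,0],[0.7,-0.3,0,0]]]' >/dev/null
python3 t.py
python3 - <<'E'
from w import *
c=wtake();P=wcloud(c);m=mask(c,(0,180,120),(5,255,255));Q=P[m];Q=Q[~np.isnan(Q[:,0])];T=Q[Q[:,2]>Q[:,2].max()-.008];print(len(T),np.percentile(T[:,2],[2,50,98]),cv2.minAreaRect(T[:,:2].astype(np.float32)*1000))
A=np.c_[T[:,:2],np.ones(len(T))];print("tilt",np.linalg.lstsq(A,T[:,2],rcond=None)[0])
q=P[~np.isnan(P[...,0])];W=q[(q[:,2]>.011)&(q[:,2]<.02)&(q[:,0]>.3)&(q[:,0]<.5)&(q[:,1]>.16)&(q[:,1]<.38)];print(cv2.minAreaRect(W[:,:2].astype(np.float32)*1000))
cv2.imwrite("pics/w7.png",c["color"][:,:,::-1])
E
```

```text
t 52.75 tcp [0.399  0.2315 0.1926] yaw 89.89 F [-0.2  0.   0.4] grip 0.0 open 59.7 q6 0.27
3311 [0.02809268 0.0301742  0.03164506] ((375.2591857910156, 250.833740234375), (38.99810791015625, 78.82726287841797), 8.51102066040039)
tilt [-0.00013985 -0.00473772  0.03134672]
((405.3826599121094, 266.5838623046875), (110.60871887207031, 150.7116241455078), 8.966348648071289)
```

View pics/w7.png

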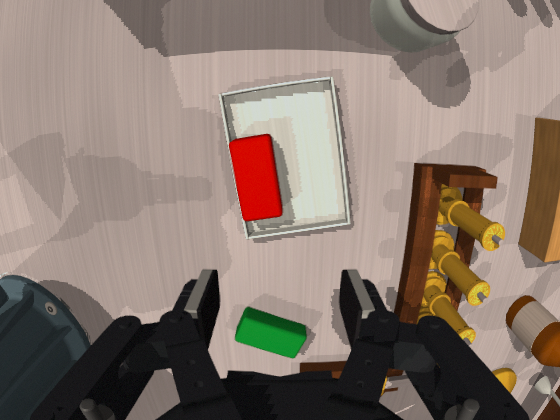

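The block has slid against the tray's left wall at (256,178). It still lies flat on the floor (top at 30 mm, no tilt), about 32 mm off centre in tray x, within the 50 mm limit. I'm handing in.

```bash
python3 -c "
from bench import ctrl
print(ctrl.hand_in())"
```

```text
the job is handed in; nothing more can be done
None
```

I handed the job in with all five brass candlesticks upright in the lane, the gate home behind them and the red block flat in the tray; the hand-in gave no verdict.

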